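# Scrap the rejected heat sinks down the chute

### The arm

A 7-joint arm with a two-finger parallel gripper is mounted at the origin on the work surface. World frame = base frame: x ahead of the robot, y to its left, z up, the work surface at z = 0. Lengths are in m, angles in rad, forces in N, time in s.
With the tool pointing down it reaches from about 0.425 to 0.875 m from the base axis. Payload 4.7 kg.
Tool frame: the origin (TCP) lies at the very end of the fingers, on their centre line; the grasp point (between the pads) lies 19 mm behind it; z points along the fingers, y is the direction in which the jaws open and shut (so a half turn about z gives the same grasp; the last joint's range is limited). The gripper opens to 87 mm and grips with 3 to 60 N. Pads are 19 mm wide; open, the fingers measure 117 mm over their backs; the gripper's body (75 mm by 190 mm) begins 51 mm behind the grasp point.
Start: joints at [-1.144, 0.321, -0.07, 1.45, 0.023, 1.371, -0.057], TCP at [0.261, 0.595, 0.192] pointing down, gripper open.
Joint ranges: [-2.86, 2.86], [-0.3, 2.09], [-1.38, 1.24], [0.06, 2.45], [-1.56, 4.7], [0.09, 2.05], [-2.69, 2.69]. Speed limits (rad/s): [2.57, 2.57, 3.14, 3.14, 3.14, 3.14, 3.14].

### API

Orientations are given as a rotation vector (axis times angle).
In Python, from bench import * gives the robot as it stands.
- The arm moves only by the shell command python3 -m jog 'ROWS' [OPENING] [FORCE]. ROWS is JSON, a list of rows, each a list of 4 numbers: the shift along the world's x, y, z in mm, then the turn about the world's z in rad. In form: [[x, y, z, twist], ...]. A call has exactly 8 rows; each row is the pose to reach, as a shift and turn from the pose commanded when the call began; what a row does not reach only later rows make up. A row lasts 1/8 s, in which the tool goes at most 62.5 mm and 10.7 degrees, less where a joint would pass 70% of its speed; a pose out of reach is approached as far as the arm can. A call with a gripper value outside its range is refused whole. OPENING is the opening, from -1 (shut) to 1 (fully open), set as the call begins (- or left out, the last holds). The fingers move at their own pace and stop on an object; FORCE is the grip in N (left out, the last holds). Time passes only in rows, so rows that repeat a pose let the fingers close, or fill a call up. It gives the time, the measured TCP pose, the force and the opening at its end, in the units of the state.
- get_state(): the state, without advancing time (a new reading comes with each control period).
- get_image(name): name is "scene" or "top" or "wrist"; returns a dict with "image" (384x512x3 uint8, red, green, blue), "fx", "fy", "cx", "cy" (pixels), "position" and "rotation" of the camera in the world; the wrist camera has in their place "tool_from_camera" (4x4, takes a point from camera to tool coordinates, whose origin is the TCP and whose axes are the flange's). Camera axes: x right, y down, z forward; pixel columns grow to the right and rows downward; lengths in m; the calibration is good to about 2 mm. A picture is of the moment at which its call begins: read the wrist's pose just before it. There is no depth.
- close_job(): hands the job in, once; it reports no verdict.
The state is a dict: "time": time; "joint_positions": joint angles; "qd": joint speeds; "joint_torque": joint torques, N m; "position": TCP position; "tool_rot": TCP orientation; "ft_force": force on the tool from outside, world axes, zero at the start; "torque": the same for the moment, N m; "grip_width": opening from 0.0 (shut) to 1.0 (fully open).
Only numpy, scipy, OpenCV 4.12 (cv2) and the standard library are available. Lean on these libraries where they do the work, as an engineer would, in place of code of your own. Each camera call takes 0.05 s, during which the arm holds its last target. There are 200 camera calls.

### The job

Slide the catch bin fully home under the chute by its handle and shoot the bolt fully into its keeper. With the bin bolted, push every finned heat sink off the edge of the shelf so that it drops into the bin, without picking any of them up, and leave the smooth housing standing on the shelf. When all are in, draw the bolt fully back and pull the bin all the way out with the heat sinks in it; do not disturb the other things on the bench.

Things in the scene. Friction and masses are not known exactly. Their poses are not given: they have to be found in the camera images.
- edge (a point): Middle of the drop edge of the station's raised shelf, on its top, 140 mm above the bench. x points level over the edge (the way to push), y along the edge, z up. The station's place and yaw vary; it is fixed in a run. The shelf reaches 210 mm back from the edge (its back is open) and 167 mm to either side, where rims stand 14 mm high.
- mouth (a point): Middle of the open chute mouth beyond the drop edge, level with the shelf top. The mouth is 338 mm wide along y and about 150 mm deep along x, bounded by cheeks at both ends and a clear sloping deflector on the far side, up to 30 mm above the shelf. What falls in drops straight into the catch bin if that is docked. Axes as edge.
- bin (a joint): Slide of the catch bin, in m: 0 = docked, fully under the chute against its stop; grows as the bin is drawn out along -y of edge, up to 0.10 = fully out. Friction about 2.5 N, stays where left.
- bin_handle (a point): Upright black handle post at the -y end of the catch bin, moving with it: 30 mm (x of edge) by 16 mm (y), rising from 79 to 156 mm above the bench. The point is on its axis, 20 mm below its top. Free beside it: 30 mm on -x (keeper), more on +x; docked, the chute's cheek is 32 mm off on +y. Axes as edge.
- bin_floor (a point): Middle of the catch bin's inner floor, 10 mm above the bench, moving with the bin. The open-topped grey bin is 150 mm (x) by 344 mm (y) inside with walls 70 mm high above the floor. Axes as edge.
- bolt (a joint): Slide of the steel barrel bolt beside the shelf's -y end, in m: 0 = withdrawn, 0.05 = fully home; grows as it slides along +x of edge. Home, its 12 mm rod passes right through the keeper and locks the bin; it enters only when the bin is docked within 2 mm. Friction about 2 N, stays where left.
- bolt_knob (a point): Upright knob of the bolt, a round steel pin 14 mm in diameter, its top 179 mm above the bench, moving with the bolt. The point is on its axis, 160 mm above the bench. The guides before and behind it are 136 mm high; the shelf's rim (154 mm high) is 35 mm off on +y. Axes as edge.
- keeper (a point): Keeper of the bolt: steel bracket on the catch bin's -y end, moving with it, 22 mm long in x, opening 16 mm wide between two cheeks, top 144 mm above the bench. The point is the middle of the opening, 125 mm above the bench, on the bolt's line when the bin is docked. Axes as edge.
- sink1_c (a point): Rejected heat sink: bare aluminium block with upright fins running along its 70 mm length (its own x), 70 x 46 x 32 mm tall, about 140 g. The point is at its centre, 16 mm above its underside; its z points up as it stands on the shelf. May be absent (None): two, three or four heat sinks are there.
- sink2_c (a point): Rejected heat sink: bare aluminium block with upright fins running along its 70 mm length (its own x), 70 x 46 x 32 mm tall, about 140 g. The point is at its centre, 16 mm above its underside; its z points up as it stands on the shelf. May be absent (None): two, three or four heat sinks are there.
- sink3_c (a point): Rejected heat sink: bare aluminium block with upright fins running along its 70 mm length (its own x), 70 x 46 x 32 mm tall, about 140 g. The point is at its centre, 16 mm above its underside; its z points up as it stands on the shelf. May be absent (None): two, three or four heat sinks are there.
- sink4_c (a point): Rejected heat sink: bare aluminium block with upright fins running along its 70 mm length (its own x), 70 x 46 x 32 mm tall, about 140 g. The point is at its centre, 16 mm above its underside; its z points up as it stands on the shelf. May be absent (None): two, three or four heat sinks are there.
- housing_c (a point): Good part: smooth closed aluminium housing with no fins and a flat lid, 70 x 46 x 32 mm, about 200 g, standing in the same row on the shelf. The point is at its centre, 16 mm above its underside; its z points up.
- meter: Bystander: grey hand-held meter 85 x 160 x 38 mm lying on the bench at the robot's right. Origin at the centre of its underside.
- driver: Bystander: screwdriver, 190 mm long, lying on the bench at the robot's left. Origin on the bench under its middle.
- jar: Bystander: white jar, 60 mm in diameter, 80 mm tall, on the bench at the left. Origin at the centre of its underside.

How it is judged:
By the outcome, as a careful person would: the job done as asked, in the order asked, and still so for the second after the job is handed in, with the robot touching nothing.
Of sink1, sink2, sink3, sink4 only 2 to 4 are there at a start; the rules pass over those that are not, and their reading is None.
At some moment in a run one of sink1, sink2, sink3, sink4 may be knocked a few centimetres aside while the robot is not near it.
Once in a run the grip may slacken for a moment while it holds something.
It also fails if it takes over 210 s, if anything falls off the work surface, if the arm or the gripper's body presses on something with over 40 N, if the wrist force passes 120 N, or if a joint passes its speed limit or range.

## Working session

There is one attempt and no reset: what is moved stays moved. The work goes in short steps, Python scripts to look and compute and a shell command to move; the robot and the scene stay as the last step left them, time stands still between calls to the robot, and variables do not carry over. Pictures are saved under pics/ and viewed, about 12 in all and at most 16, crops included, and the job is handed in when it is done.

```bash
mkdir -p pics; ls; cat > h.py <<'E'
from bench import *
import numpy as np, cv2
def grab(n,f):
    s=get_state(); d=get_image(n); cv2.imwrite('pics/'+f,cv2.cvtColor(d['image'],cv2.COLOR_RGB2BGR))
    np.save('pics/'+f[:-4]+'.npy',{'d':d,'s':s},allow_pickle=True); return d,s
def load(f):
    o=np.load('pics/'+f+'.npy',allow_pickle=True).item(); return o['d'],o['s']
def cam(d,s):
    if 'tool_from_camera' in d:
        R=cv2.Rodrigues(np.array(s['tool_rot'],float))[0]; T=np.array(d['tool_from_camera'])
        return np.array(s['position'])+R@T[:3,3], R@T[:3,:3]
    return np.array(d['position']),np.array(d['rotation'])
def ray(d,s,u,v,z):
    p,R=cam(d,s); r=R@np.array([(u-d['cx'])/d['fx'],(v-d['cy'])/d['fy'],1]); return p+r*(z-p[2])/r[2]
def proj(d,s,P):
    p,R=cam(d,s); c=R.T@(np.array(P)-p); return c[0]/c[2]*d['fx']+d['cx'],c[1]/c[2]*d['fy']+d['cy']
E
python3 - <<'E'
from h import *
for n in('scene','top'):
    d,s=grab(n,n+'0.png'); print(n,d['position'],d['fx'],np.round(d['rotation'],3).tolist())
a=cv2.imread('pics/scene0.png');b=cv2.imread('pics/top0.png')
cv2.imwrite('pics/t0.png',cv2.resize(b,(800,600)));cv2.imwrite('pics/s0.png',cv2.resize(a,(800,600)))
print(s)
E
```

```text
pics
scene [1.20857744 0.44390599 1.34357143] 476.0112135803178 [-1.323, -2.391, 0.766]
top [ 0.19334722 -0.02117911  1.50246886] 434.92096723478954 [-2.174, 2.047, -0.206]
{'time': 0.05, 'joint_positions': array([-1.14395208,  0.32177196, -0.07010421,  1.45163935,  0.02261319,
        1.37081728, -0.0568723 ]), 'qd': array([-2.45127726e-04, -1.26775966e-03, -3.11665785e-04,  2.87214434e-04,
        9.52833410e-05,  2.13706610e-03,  4.89236769e-04]), 'joint_torque': array([ 5.02368930e-04, -4.92995560e+01, -4.05757064e-01, -3.13703012e+01,
       -6.41519437e-02,  3.99500050e-02,  1.08233255e-04]), 'position': array([0.2605319 , 0.59484601, 0.19051277]), 'tool_rot': array([-6.43567396e-01, -3.07468511e+00,  2.87118907e-03]), 'ft_force': array([-0.14792556, -0.55004508, -0.58886088]), 'torque': array([-0.0198701 , -0.00343342, -0.02117547]), 'grip_width': 0.996102127878428}
```

```bash
sed -i "s/return np.array(d\['position'\]),np.array(d\['rotation'\])/return np.array(d['position']),cv2.Rodrigues(np.array(d['rotation'],float))[0]/" h.py; grep -n Rodr h.py
```

```text
10:        R=cv2.Rodrigues(np.array(s['tool_rot'],float))[0]; T=np.array(d['tool_from_camera'])
12:    return np.array(d['position']),cv2.Rodrigues(np.array(d['rotation'],float))[0]
```

View pics/t0.png

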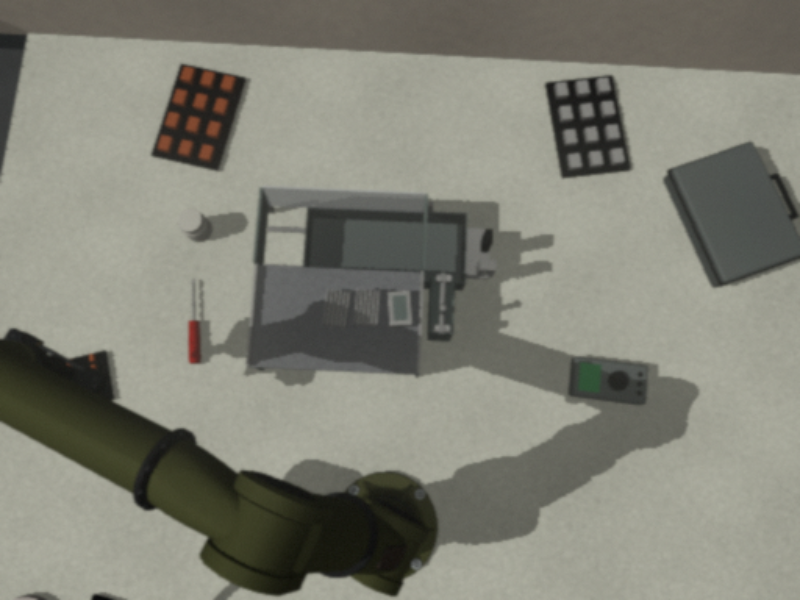

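View pics/s0.png

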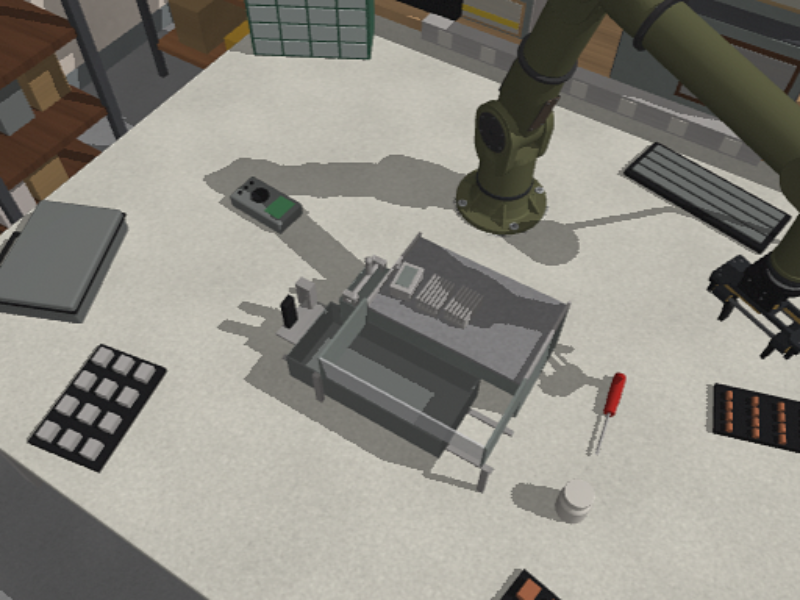

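```bash
python3 - <<'E'
from h import *
d,s=load('top0')
k=.64
for n,u,v,z in [('edgeL',258,265,.14),('edgeR',421,272,.14),('backL',249,371,.14),('backR',418,374,.14),('handletop',487,240,.156),('knob1',441,283,.17),('house',400,308,.172),('sinkA',367,307,.172),('sinkB',340,307,.172)]:
    print(n,ray(d,s,u*k,v*k,z).round(3))
im=cv2.imread('pics/top0.png')[110:250,150:330]; cv2.imwrite('pics/t0c.png',cv2.resize(im,(796,600),interpolation=cv2.INTER_CUBIC)) 
a=cv2.imread('pics/scene0.png')[140:320,150:390]; cv2.imwrite('pics/s0c.png',cv2.resize(a,(800,600),interpolation=cv2.INTER_CUBIC)) 
E
```

```text
edgeL [0.513 0.291 0.14 ]
edgeR [ 0.519 -0.046  0.14 ]
backL [0.295 0.287 0.14 ]
backR [ 0.309 -0.051  0.14 ]
handletop [ 0.59  -0.177  0.156]
knob1 [ 0.491 -0.087  0.17 ]
house [ 0.435 -0.007  0.172]
sinkA [0.433 0.058 0.172]
sinkB [0.43  0.112 0.172]
```

View pics/t0c.png

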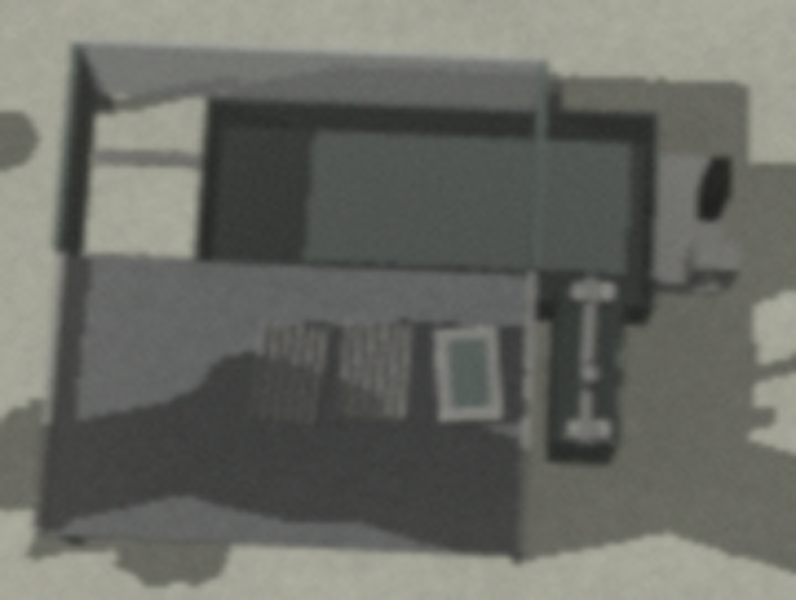

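View pics/s0c.png

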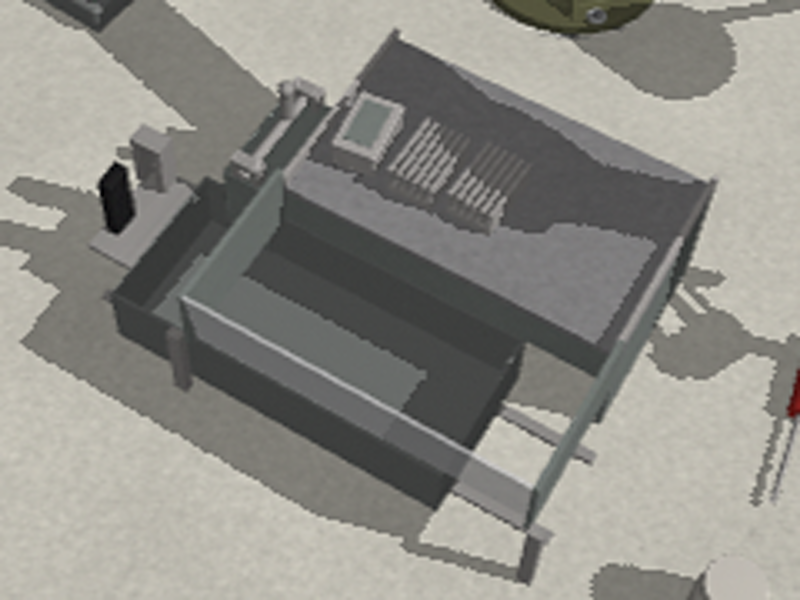

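```bash
python3 - <<'E'
from h import *
d,s=load('top0'); e,t=load('scene0')
T=lambda x,y,z: ray(d,s,150+x/4.422,110+y/4.286,z).round(3)
S=lambda x,y,z: ray(e,t,150+x*.3,140+y*.3,z).round(3)
print('handle',T(719,177,.156),S(113,170,.156))
print('knob',T(590,373,.179))
for n,x,y in [('bolt front guide',592,290),('rear guide',587,430)]: print(n,T(x,y,.136))
print('keeper top',T(712,248,.144))
for n,p,q in [('A',(374,371),(430,155)),('B',(292,371),(487,185)),('H',(467,373),(370,125))]: print(n,T(*p,.172),S(*q,.172))
print('edgeL',T(78,256,.14),S(600,347,.14),'edgeR',T(528,271,.14),S(285,178,.14))
print('binL outer wall top',T(203,180,.08),'binR',T(655,200,.08))
E
```

```text
handle [ 0.598 -0.18   0.156] [ 0.599 -0.179  0.156]
knob [ 0.439 -0.092  0.179]
bolt front guide [ 0.51  -0.093  0.136]
rear guide [ 0.404 -0.094  0.136]
keeper top [ 0.546 -0.178  0.144]
A [0.433 0.059 0.172] [0.44  0.064 0.172]
B [0.429 0.117 0.172] [0.441 0.124 0.172]
H [ 0.435 -0.006  0.172] [ 0.44  -0.     0.172]
edgeL [0.513 0.283 0.14 ] [0.518 0.281 0.14 ] edgeR [ 0.521 -0.046  0.14 ] [ 0.513 -0.047  0.14 ]
binL outer wall top [0.595 0.207 0.08 ] binR [ 0.599 -0.141  0.08 ]
```

```bash
python3 -m jog '[[0,0,60,0],[0,0,110,0],[40,-50,110,0.1],[80,-110,110,0.2],[120,-170,110,0.3],[160,-230,110,0.4],[200,-290,110,0.45],[240,-350,110,0.45]]' -1 20
```

```text
time: 1.1
position: [0.474, 0.2847, 0.3013]
tool_rot: [0.059, -3.141, -0.0]
ft_force: [1.3, 0.2, 0.9]
grip_width: 0.172
```

```bash
python3 -m jog '[[15,-55,0,0],[30,-110,0,0],[45,-165,0,0],[60,-220,0,0],[75,-275,0,0],[90,-330,0,0],[97,-385,0,0],[97,-440,0,0]]'; python3 -m jog '[[0,-45,0,-0.02],[0,-45,0,-0.02],[0,-45,-60,-0.02],[0,-45,-120,-0.02],[0,-45,-175,-0.02],[0,-45,-175,-0.02],[0,-45,-175,-0.02],[0,-45,-175,-0.02]]'
```

```text
time: 2.1
position: [0.5703, -0.1549, 0.3009]
tool_rot: [0.059, -3.14, -0.0]
ft_force: [0.9, 0.3, -0.1]
grip_width: -0.0
time: 3.1
position: [0.5724, -0.1988, 0.1297]
tool_rot: [-0.028, 3.136, -0.001]
ft_force: [-0.7, 0.1, 0.3]
grip_width: 0.01
```

```bash
python3 - <<'E'
from h import *
d,s=grab('wrist','w1.png'); print(s['position'],s['ft_force'],d['fx'],d['tool_from_camera'])
E
```

```text
[ 0.57238118 -0.19883092  0.12972677] [-0.65702359  0.12725833  0.31913892] 334.43717923636274 [[ 2.05504906e-05 -9.60542118e-01 -2.78134569e-01  7.67845232e-02]
 [ 9.99999870e-01 -1.21973071e-04  4.95122775e-04  7.76736583e-04]
 [-5.09511207e-04 -2.78134543e-01  9.60541991e-01 -1.92990575e-01]
 [ 0.00000000e+00  0.00000000e+00  0.00000000e+00  1.00000000e+00]]
```

View pics/w1.png

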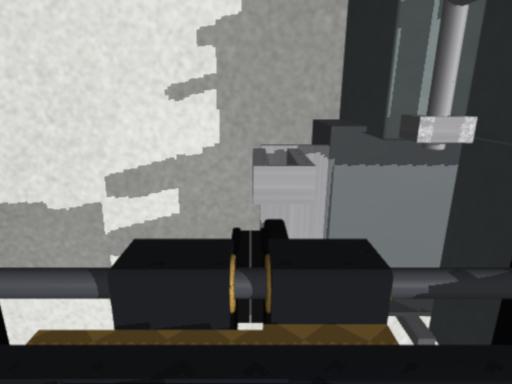

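```bash
python3 -m jog '[[0,-20,0,0],[24,-20,0,0],[24,-20,0,0],[24,0,0,0],[24,20,0,0],[24,40,0,0],[24,60,0,0],[24,60,0,0]]'
```

```text
time: 4.15
position: [0.5946, -0.135, 0.1266]
tool_rot: [-0.034, 3.141, 0.002]
ft_force: [0.2, 0.7, 0.2]
grip_width: 0.003
```

```bash
python3 -m jog '[[0,4,0,0],[0,8,0,0],[0,12,0,0],[0,16,0,0],[0,20,0,0],[0,24,0,0],[0,26,0,0],[0,28,0,0]]'
```

```text
time: 5.15
position: [0.5943, -0.1102, 0.1266]
tool_rot: [-0.027, 3.141, -0.0]
ft_force: [-0.2, -0.7, -0.1]
grip_width: 0.002
```

```bash
python3 -m jog '[[0,2,0,0],[0,4,0,0],[0,6,0,0],[0,8,0,0],[0,10,0,0],[0,12,0,0],[0,12,0,0],[0,12,0,0]]'; python3 - <<'E'
from h import *
d,s=grab('wrist','w2.png'); print(s['position'],s['ft_force'])
d,s=grab('top','t2.png'); a=cv2.imread('pics/w2.png'); b=cv2.imread('pics/t2.png')[110:250,150:330]
cv2.imwrite('pics/c2.png',np.vstack([cv2.resize(a,(400,300)),cv2.resize(b,(400,300))]))
E
```

```text
time: 6.15
position: [0.5943, -0.0984, 0.1266]
tool_rot: [-0.027, 3.141, -0.0]
ft_force: [-0.2, -0.4, -0.7]
grip_width: 0.002
[ 0.59428666 -0.09844419  0.12659586] [-0.15575476 -0.389031   -0.72245992]
```

View pics/c2.png

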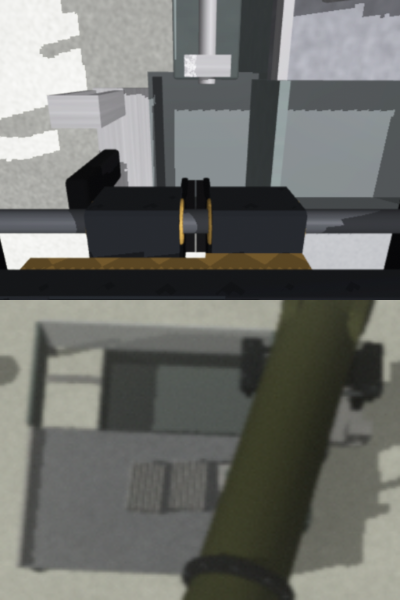

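```bash
python3 - <<'E'
from h import *
d,s=load('w2'); 
for p in [(87,234),(87,269),(150,192)]:
  print(ray(d,s,*p,.156),ray(d,s,*p,.079))
d1,s1=load('w1'); print(ray(d1,s1,278,221,.156),proj(d1,s1,[.598,-.18,.156]),proj(d,s,[.598,-.18,.156]),proj(d,s,[.594,-.098,.1266]))
E
```

```text
[ 0.58837964 -0.18363258  0.156     ] [ 0.62174897 -0.22348109  0.079     ]
[ 0.60898099 -0.18606471  0.156     ] [ 0.65204786 -0.22705808  0.079     ]
[ 0.56475833 -0.1488955   0.156     ] [ 0.58700856 -0.17239245  0.079     ]
[ 0.55847534 -0.18327294  0.156     ] (np.float64(280.9013754886158), np.float64(286.6074354396175)) (np.float64(95.92592880351529), np.float64(250.76004212724064)) (np.float64(249.24076933167476), np.float64(225.88359970990945))
```

```bash
python3 -m jog '[[0,0,40,0],[0,0,70,0],[0,0,70,0],[2,-40,70,0],[4,-84,70,0],[4,-84,70,0],[4,-84,70,0],[4,-84,70,0]]' 0 20;  python3 - <<'E'
from h import *
d,s=grab('wrist','w3.png'); print(s['position'],s['ft_force'],proj(d,s,[.598,-.182,.156]))
E
```

```text
time: 7.25
position: [0.5984, -0.1804, 0.196]
tool_rot: [0.031, -3.141, -0.002]
ft_force: [-0.3, 0.2, -0.1]
grip_width: 0.499
[ 0.59844015 -0.18043834  0.19600128] [-0.26104536  0.15445872 -0.09715913] (np.float64(246.5245371353176), np.float64(205.45500463538548))
```

View pics/w3.png

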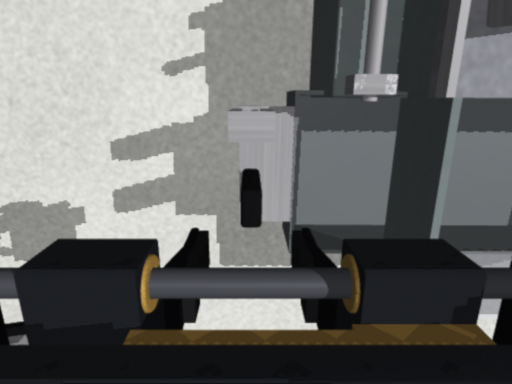

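```bash
python3 -m jog '[[0,0,-30,0],[0,0,-60,0],[0,0,-78,0],[0,0,-78,0],[0,0,-78,0],[0,0,-78,0],[0,0,-78,0],[0,0,-78,0]]' 0; python3 -m jog '[[0,0,0,0],[0,0,0,0],[0,0,0,0],[0,0,0,0],[0,10,0,0],[0,20,0,0],[0,30,0,0],[0,30,0,0]]' -1 25
```

```text
time: 8.3
position: [0.5985, -0.1824, 0.119]
tool_rot: [-0.027, 3.141, 0.0]
ft_force: [0.6, 0.2, 0.3]
grip_width: 0.5
time: 9.3
position: [0.5978, -0.1496, 0.1185]
tool_rot: [0.03, -3.14, -0.004]
ft_force: [-2.9, 0.7, 1.6]
grip_width: 0.179
```

```bash
python3 -m jog '[[0,8,0,0],[0,16,0,0],[0,24,0,0],[-1,32,0,0],[-1,40,0,0],[-1,44,0,0],[-1,46,0,0],[-1,48,0,0]]';  python3 -m jog '[[0,1,0,0],[0,2,0,0],[0,3,0,0],[0,4,0,0],[0,5,0,0],[0,6,0,0],[0,7,0,0],[0,8,0,0]]'
```

```text
time: 10.3
position: [0.5972, -0.1045, 0.1185]
tool_rot: [0.027, -3.141, 0.0]
ft_force: [-2.4, -2.5, -0.4]
grip_width: 0.179
time: 11.3
position: [0.5971, -0.0963, 0.1186]
tool_rot: [0.027, -3.141, -0.0]
ft_force: [-4.2, -2.3, 1.2]
grip_width: 0.178
```

```bash
python3 -m jog '[[0,1,0,0],[0,2,0,0],[0,3,0,0],[0,4,0,0],[0,5,0,0],[0,6,0,0],[0,7,0,0],[0,7,0,0]]'
```

```text
time: 12.3
position: [0.597, -0.0906, 0.1185]
tool_rot: [0.026, -3.141, 0.002]
ft_force: [-4.0, -4.3, -0.2]
grip_width: 0.176
```

```bash
python3 -m jog '[[0,1,0,0],[0,2,0,0],[0,3,0,0],[0,4,0,0],[0,5,0,0],[0,6,0,0],[0,6,0,0],[0,6,0,0]]'
```

```text
time: 13.3
position: [0.597, -0.0907, 0.1186]
tool_rot: [-0.02, 3.141, -0.013]
ft_force: [-2.9, -13.6, -2.1]
grip_width: 0.183
```

```bash
python3 -m jog '[[0,-5,0,0],[0,-5,0,0],[0,-5,0,0],[0,-5,0,0],[0,-5,0,0],[0,-5,40,0],[0,-5,85,0],[0,-5,110,0]]' -0.2; python3 -m jog '[[0,0,10,0],[-40,0,10,0],[-80,0,10,0],[-120,0,10,0],[-158,0,10,0],[-158,0,10,0],[-158,0,10,0],[-158,0,10,0]]' -0.1;python3 - <<'E'
from h import *
d,s=grab('wrist','w4.png'); print(s['position'],s['ft_force'],proj(d,s,[.439,-.092,.179]))
E
```

```text
time: 14.3
position: [0.5983, -0.0884, 0.2313]
tool_rot: [-0.027, 3.138, 0.0]
ft_force: [0.0, 0.1, 0.8]
grip_width: 0.399
time: 15.3
position: [0.4399, -0.0882, 0.2382]
tool_rot: [0.027, -3.141, 0.001]
ft_force: [-0.0, 0.4, 0.3]
grip_width: 0.45
[ 0.43992989 -0.08824387  0.23818729] [-0.01853998  0.37117988  0.25833249] (np.float64(244.07242490052778), np.float64(197.24869977971292))
```

View pics/w4.png

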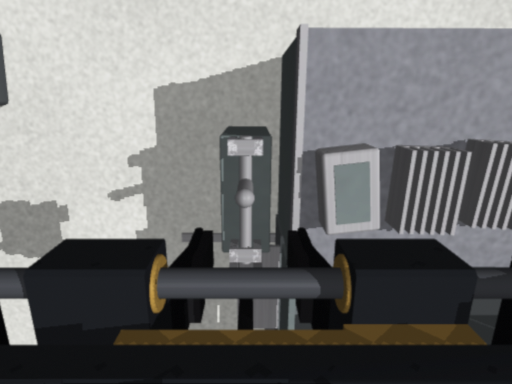

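```bash
python3 -m jog '[[0,-3,0,0],[0,-3,0,0],[0,-3,-40,0],[0,-3,-87,0],[0,-3,-87,0],[0,-3,-87,0],[0,-3,-87,0],[0,-3,-87,0]]' -0.36;python3 -m jog '[[0,0,0,0],[0,0,0,0],[0,0,0,0],[0,0,0,0],[10,0,0,0],[20,0,0,0],[30,0,0,0],[30,0,0,0]]' -1 25
```

```text
time: 16.35
position: [0.4403, -0.0914, 0.153]
tool_rot: [-0.027, 3.139, 0.0]
ft_force: [-0.5, -0.6, 0.9]
grip_width: 0.322
time: 17.35
position: [0.47, -0.0914, 0.1514]
tool_rot: [0.027, -3.141, 0.001]
ft_force: [-0.7, -0.4, 0.5]
grip_width: 0.001
```

```bash
python3 - <<'E'
from h import *
d,s=grab('wrist','w5.png'); print(s['position'],s['ft_force'],s['grip_width'])
E
```

```text
[ 0.46999004 -0.09135553  0.15139049] [-0.72853386 -0.39726907  0.46320026] 0.0012105080417099247
```

View pics/w5.png

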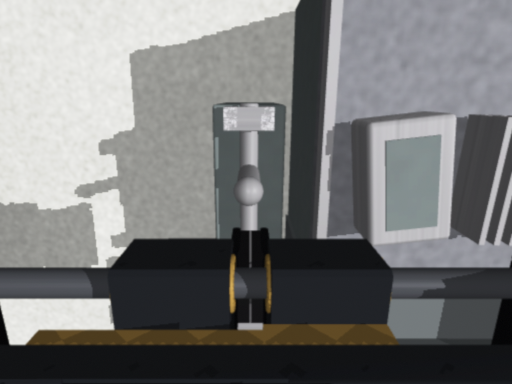

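```bash
python3 - <<'E'
from h import *
d,s=load('w5'); print(ray(d,s,249,190,.179),ray(d,s,249,190,.16),proj(d,s,s['position']),proj(d,s,s['position']+[0,0,.02]))
d,s=load('w4'); print(ray(d,s,245,198,.179),proj(d,s,s['position']))
E
```

```text
[ 0.43906786 -0.09149064  0.179     ] [ 0.44432477 -0.09145799  0.16      ] (np.float64(248.51436649862524), np.float64(226.30226269497868)) (np.float64(248.36149056720103), np.float64(239.53419199987962))
[ 0.43960518 -0.09126158  0.179     ] (np.float64(248.51441557170787), np.float64(226.3024649533527))
```

```bash
python3 -m jog '[[0,0,0,0],[0,0,0,0],[0,0,0,0],[0,0,0,0],[-10,0,-4,0],[-20,0,-4,0],[-31,0,-4,0],[-31,0,-4,0]]' -0.36;python3 -m jog '[[0,0,0,0],[0,0,0,0],[0,0,0,0],[0,0,0,0],[0,0,0,0],[0,0,0,0],[0,0,0,0],[0,0,0,0]]' -1 30
```

```text
time: 18.4
position: [0.4375, -0.0913, 0.1477]
tool_rot: [-0.027, 3.141, 0.001]
ft_force: [0.2, -0.7, -0.0]
grip_width: 0.32
time: 19.4
position: [0.4383, -0.0913, 0.1476]
tool_rot: [-0.027, 3.141, 0.0]
ft_force: [-0.5, -0.3, -0.4]
grip_width: 0.006
```

```bash
python3 - <<'E'
from h import *
d,s=grab('wrist','w6.png'); e,t=grab('scene','s6.png'); 
a=cv2.imread('pics/w6.png'); u,v=proj(e,t,[.44,-.09,.16]); u,v=int(u),int(v); b=cv2.imread('pics/s6.png')[v-50:v+40,u-60:u+60]
cv2.imwrite('pics/c6.png',np.vstack([a[100:300,100:400].repeat(2,0).repeat(2,1)[:, :600][:300],cv2.resize(b,(600,300),interpolation=cv2.INTER_CUBIC)]))
E
```

```text
(no output)
```

View pics/c6.png

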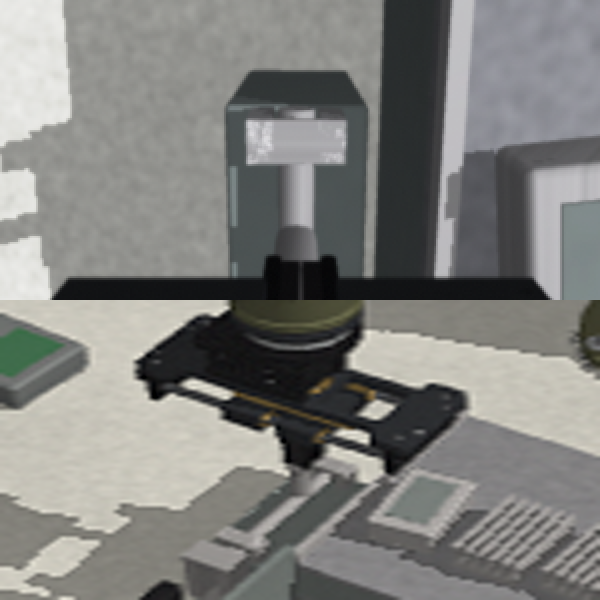

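```bash
python3 - <<'E'
from h import *
e,t=load('s6'); u,v=proj(e,t,[.44,-.09,.16]); u,v=int(u),int(v)
for z in (.148,.16,.17,.18,.19): print(z,ray(e,t,u-60+297/5,v-50+167/3.33,z).round(3))
d,s=load('w6'); print(s['position'])
E
```

```text
0.148 [ 0.432 -0.1    0.148]
0.16 [ 0.44  -0.095  0.16 ]
0.17 [ 0.446 -0.09   0.17 ]
0.18 [ 0.453 -0.086  0.18 ]
0.19 [ 0.459 -0.081  0.19 ]
[ 0.43829477 -0.09132624  0.14759295]
```

```bash
python3 -m jog '[[0,0,0,0],[0,0,0,0],[0,0,0,0],[0,0,0,0],[1,0,-10,0],[1,0,-20,0],[1,0,-20,0],[1,0,-20,0]]' -0.36;python3 -m jog '[[0,0,0,0],[0,0,0,0],[0,0,0,0],[0,0,0,0],[0,0,0,0],[0,0,0,0],[0,0,0,0],[0,0,0,0]]' -1 30
```

```text
time: 20.5
position: [0.4392, -0.0914, 0.1275]
tool_rot: [0.027, -3.141, 0.0]
ft_force: [-0.7, -0.5, 0.4]
grip_width: 0.315
time: 21.5
position: [0.4396, -0.0928, 0.1279]
tool_rot: [-0.026, 3.141, -0.003]
ft_force: [0.7, -5.5, 0.4]
grip_width: 0.148
```

```bash
python3 -m jog '[[6,0,0,0],[12,0,0,0],[18,0,0,0],[24,0,0,0],[30,0,0,0],[36,1,0,0],[42,1,0,0],[44,1,0,0]]' - 40;python3 -m jog '[[1,0,0,0],[2,0,0,0],[3,0,0,0],[4,0,0,0],[5,0,0,0],[6,0,0,0],[7,0,0,0],[8,0,0,0]]'
```

```text
time: 22.5
position: [0.4826, -0.0921, 0.1278]
tool_rot: [0.025, -3.14, 0.003]
ft_force: [-5.9, -6.2, 5.6]
grip_width: 0.144
time: 23.5
position: [0.4825, -0.0921, 0.1276]
tool_rot: [0.023, -3.123, -0.001]
ft_force: [-25.4, -4.4, 23.1]
grip_width: 0.143
```

```bash
python3 -m jog '[[-5,0,0,0],[-5,0,0,0],[-5,0,0,0],[-6,0,0,0],[-6,0,0,0],[-6,0,30,0],[-6,0,60,0],[-6,0,80,0]]' -0.36; python3 -m jog '[[-20,0,20,0],[-40,20,20,0],[-40,40,20,0],[-40,60,20,0],[-40,60,20,0],[-40,60,20,0],[-40,60,20,0],[-40,60,20,0]]' -1; python3 - <<'E'
from h import *
d,s=grab('wrist','w7.png'); print(s['position'],s['ft_force'])
E
```

```text
time: 24.5
position: [0.4859, -0.0903, 0.209]
tool_rot: [-0.027, 3.14, 0.0]
ft_force: [0.7, 0.0, 0.3]
grip_width: 0.321
time: 25.5
position: [0.4453, -0.031, 0.2276]
tool_rot: [0.025, -3.141, -0.0]
ft_force: [0.2, 0.4, 0.5]
grip_width: 0.002
[ 0.44530654 -0.03098889  0.22755661] [0.16039034 0.38870574 0.47372802]
```

View pics/w7.png

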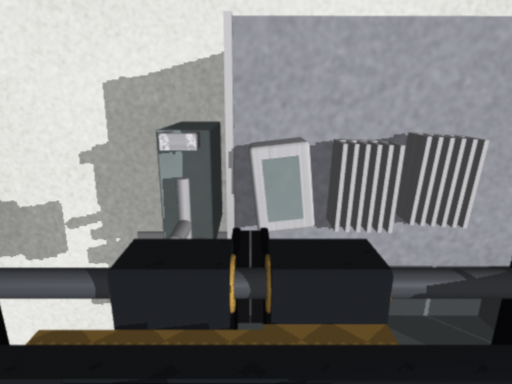

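```bash
python3 -m jog '[[0,40,20,0],[-10,80,20,0],[-20,120,20,0],[-30,148,20,0],[-40,148,20,0],[-50,148,20,0],[-60,148,20,0],[-60,148,20,0]]' -1; python3 - <<'E'
from h import *
d,s=grab('top','t8.png'); print(s['position'],s['joint_positions'])
e,t=grab('scene','s8.png')
b=cv2.imread('pics/t8.png')[140:210,230:330]; a=cv2.imread('pics/s8.png'); u,v=map(int,proj(e,t,[.52,-.09,.14])); print(u,v)
cv2.imwrite('pics/c8.png',np.vstack([cv2.resize(b,(430,300),interpolation=cv2.INTER_CUBIC),cv2.resize(a[v-40:v+30,u-50:u+50],(430,300),interpolation=cv2.INTER_CUBIC)]))
E
```

```text
time: 26.55
position: [0.385, 0.117, 0.2478]
tool_rot: [-0.025, 3.141, 0.001]
ft_force: [-0.3, 0.2, 0.0]
grip_width: 0.006
[0.38496886 0.11701139 0.24782615] [-0.57031098 -0.24762436  0.17330741  1.92248531  0.04212467  1.46239843
  1.18026864]
222 188
```

View pics/c8.png

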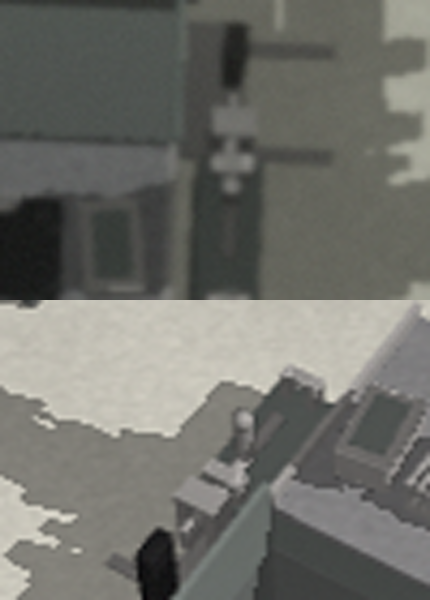

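```bash
python3 - <<'E'
from h import *
d,s=load('t8'); e,t=load('s8')
print('knob',ray(d,s,283.7,183.2,.179),ray(e,t,222-50+242/4.3,188-40+115/4.286,.179))
print('rod tip',ray(d,s,230+232/4.3,140+95/4.286,.125)); print('keeper',ray(d,s,230+234/4.3,140+119/4.286,.144), 'handle',ray(d,s,230+238/4.3,140+40/4.286,.156))
print('front guide',ray(d,s,230+233/4.3,140+160/4.286,.136))
E
```

```text
knob [ 0.48278064 -0.09093852  0.179     ] [ 0.48917255 -0.08831814  0.179     ]
rod tip [ 0.56495637 -0.09129868  0.125     ]
keeper [ 0.54132395 -0.09269955  0.144     ] handle [ 0.59947532 -0.09219853  0.156     ]
front guide [ 0.51160167 -0.09385749  0.136     ]
```

```bash
python3 -m jog '[[0,-50,0,0],[20,-100,0,0],[40,-150,0,0],[55,-200,0,0],[55,-208,0,0],[55,-208,-60,0],[55,-208,-122,0],[55,-208,-122,0]]' -1;python3 -m jog '[[0,0,0,0],[8,0,0,0],[16,0,0,0],[22,0,0,0],[27,0,0,0],[32,0,0,0],[35,0,0,0],[35,0,0,0]]' -1
```

```text
time: 27.65
position: [0.4361, -0.0894, 0.1217]
tool_rot: [0.028, -3.132, -0.0]
ft_force: [0.1, -0.5, 0.1]
grip_width: 0.006
time: 28.65
position: [0.4688, -0.0908, 0.1251]
tool_rot: [0.025, -3.127, -0.002]
ft_force: [-17.3, -0.0, 14.0]
grip_width: 0.005
```

```bash
python3 -m jog '[[-15,0,0,0],[-25,0,0,0],[-25,0,40,0],[-25,0,90,0],[-35,40,110,0],[-45,90,110,0],[-55,140,110,0],[-65,190,110,0]]' -1; python3 - <<'E'
from h import *
d,s=load('w7')
for n,q in dict(A=(366,187),B=(446,181),H=(282,185),Abackbottom=(365,145),).items(): print(n,ray(d,s,*q,.172))
for n,q in dict(Aback=(366,140),Afront=(366,232),Bback=(448,135),Bleft=(408,180),Bright=(480,182),Aleft=(333,187),Aright=(401,187),Hright=(312,185)).items(): print(n,ray(d,s,*q,.172))
E
```

```text
time: 29.65
position: [0.41, 0.1013, 0.2359]
tool_rot: [-0.027, 3.14, 0.001]
ft_force: [-0.2, 0.9, 0.3]
grip_width: 0.007
A [0.43358828 0.0590316  0.172     ]
B [0.42786587 0.11973706 0.172     ]
H [ 0.43303065 -0.00565335  0.172     ]
Abackbottom [0.40138051 0.05465439 0.172     ]
Aback [0.39768209 0.05498102 0.172     ]
Afront [0.47079876 0.06322932 0.172     ]
Bback [0.39305714 0.11496062 0.172     ]
Bleft [0.42754465 0.09052947 0.172     ]
Bright [0.42823663 0.14593303 0.172     ]
Aleft [0.43399332 0.03364416 0.172     ]
Aright [0.43315864 0.08596078 0.172     ]
Hright [0.43266305 0.01738237 0.172     ]
```

```bash
python3 -m jog '[[-14,8,0,0],[-28,17,0,0],[-42,17,0,0],[-42,17,0,0],[-42,17,0,0],[-42,17,-20,0],[-42,17,-40,0],[-42,17,-40,0]]' -1; python3 -c "
from bench import *
print(get_state()['joint_positions'])"
```

```text
time: 30.65
position: [0.3677, 0.1158, 0.1944]
tool_rot: [0.025, -3.139, 0.002]
ft_force: [-0.4, -0.5, -0.1]
grip_width: -0.0
[-0.57119981 -0.26255202  0.16491846  2.03973292  0.04361705  1.36409121
  1.16590637]
```

```bash
python3 -m jog '[[0,0,-20,0],[0,0,-40,0],[0,0,-60,0],[0,0,-70,0],[0,0,-72,0],[0,0,-72,0],[0,0,-72,0],[0,0,-72,0]]' -1; python3 -c "
from bench import *
print(get_state()['joint_positions'])"
```

```text
time: 31.65
position: [0.3686, 0.1168, 0.124]
tool_rot: [-0.027, 3.141, 0.001]
ft_force: [-0.2, 0.6, 0.2]
grip_width: 0.008
[-0.57102028 -0.21311294  0.17387164  2.14489497  0.03906961  1.20604991
  1.17319364]
```

```bash
python3 -m jog '[[0,1,-6,0],[12,1,-6,0],[24,1,-6,0],[36,1,-6,0],[48,1,-6,0],[60,2,-6,0],[72,2,-6,0],[84,2,-6,0]]' -1; python3 -m jog '[[10,0,0,0],[20,0,0,0],[30,1,0,0],[40,1,0,0],[50,1,0,0],[58,1,0,0],[64,1,0,0],[64,1,0,0]]' -1; python3 - <<'E'
from h import *
grab('scene','s9.png');d,s=grab('wrist','w9.png')
b=cv2.imread('pics/s9.png')[140:320,150:390]; a=cv2.imread('pics/w9.png')
cv2.imwrite('pics/c9.png',np.vstack([cv2.resize(a,(400,300)),cv2.resize(b,(400,300))]))
E
```

```text
time: 32.65
position: [0.4531, 0.1187, 0.1176]
tool_rot: [0.027, -3.141, -0.0]
ft_force: [-0.2, 0.3, 0.5]
grip_width: 0.004
time: 33.65
position: [0.5166, 0.1195, 0.1175]
tool_rot: [0.027, -3.141, 0.0]
ft_force: [0.4, -0.1, 0.1]
grip_width: 0.006
```

View pics/c9.png

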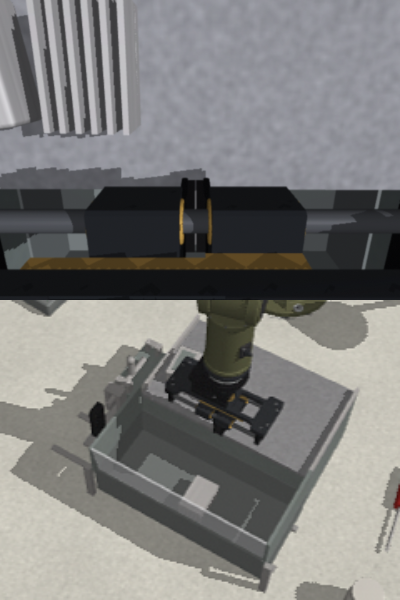

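```bash
python3 - <<'E'
from h import *
d,s=load('w9')
for q in [(58,168),(168,168),(40,40),(160,40)]: print(ray(d,s,*q,.172).round(4))
E
python3 -m jog '[[0,0,40,0],[0,0,80,0],[-40,-20,80,0],[-80,-40,80,0],[-120,-60,80,0],[-149,-60,80,0],[-149,-60,80,0],[-149,-60,80,0]]' -1
python3 - <<'E'
from h import *
d,s=grab('wrist','w10.png'); print(s['position'],s['joint_positions'])
for P in ([.398,.035,.172],[.398,.081,.172]): print(proj(d,s,P))
cv2.imwrite('pics/c10.png',cv2.imread('pics/w10.png'))
E
```

```text
[0.4696 0.0388 0.172 ]
[0.4688 0.0851 0.172 ]
[0.4201 0.039  0.172 ]
[0.4193 0.0846 0.172 ]
time: 34.75
position: [0.368, 0.0596, 0.1983]
tool_rot: [-0.027, 3.139, 0.001]
ft_force: [0.0, -0.3, -0.1]
grip_width: 0.003
[0.36804771 0.05962431 0.19825788] [-0.44587664 -0.30143923  0.17399517  2.05982109  0.0523371   1.37691904
  1.29824036]
(np.float64(213.67770894230486), np.float64(251.01468719795997))
(np.float64(277.6893518478662), np.float64(251.97509704885044))
```

```bash
python3 -m jog '[[6,2,-20,0],[6,2,-40,0],[6,2,-60,0],[6,2,-76,0],[6,2,-80,0],[6,2,-80,0],[6,2,-80,0],[6,2,-80,0]]' -1; python3 -c "
from bench import *
print(get_state()['joint_positions'])"
```

```text
time: 35.8
position: [0.3738, 0.0618, 0.1181]
tool_rot: [-0.027, 3.14, 0.001]
ft_force: [0.0, 1.2, -0.4]
grip_width: 0.005
[-0.44641212 -0.22844565  0.18793935  2.1684825   0.04532721  1.19683109
  1.30819761]
```

```bash
python3 -m jog '[[10,0,0,0],[20,0,0,0],[32,0,0,0],[44,1,0,0],[56,1,0,0],[68,1,0,0],[80,2,0,0],[90,2,0,0]]' -1; python3 -m jog '[[10,0,0,0],[20,0,0,0],[30,1,0,0],[40,1,0,0],[48,1,0,0],[53,1,0,0],[53,1,0,0],[53,1,0,0]]' -1; python3 -m jog '[[0,0,40,0],[0,0,80,0],[0,40,110,0],[0,80,110,0],[0,120,110,0],[0,160,110,0],[0,160,110,0],[0,160,110,0]]' -1; python3 - <<'E'
from h import *
grab('scene','s11.png');d,s=grab('top','t11.png')
b=cv2.imread('pics/s11.png')[140:320,150:390]; a=cv2.imread('pics/t11.png')[110:250,150:330]
cv2.imwrite('pics/c11.png',np.vstack([cv2.resize(a,(400,300)),cv2.resize(b,(400,300))]))
E
```

```text
time: 36.8
position: [0.4641, 0.0637, 0.1175]
tool_rot: [-0.027, 3.141, -0.0]
ft_force: [-1.5, -0.8, 1.0]
grip_width: 0.002
time: 37.8
position: [0.516, 0.0647, 0.1175]
tool_rot: [0.027, -3.141, -0.0]
ft_force: [-0.1, -0.1, -0.3]
grip_width: 0.004
time: 38.8
position: [0.5163, 0.2237, 0.2275]
tool_rot: [0.026, -3.141, 0.001]
ft_force: [0.5, -0.6, 0.0]
grip_width: 0.005
```

View pics/c11.png

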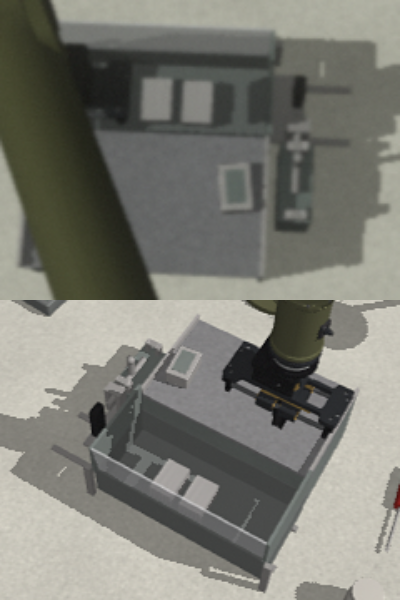

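```bash
python3 -m jog '[[0,-55,0,0],[0,-110,0,0],[-10,-165,0,0],[-20,-220,0,0],[-33,-275,0,0],[-33,-315,0,0],[-33,-315,0,0],[-33,-315,0,0]]' -0.36; python3 -m jog '[[0,0,-30,0],[0,0,-60,0],[0,0,-90,0],[0,0,-102,0],[0,0,-102,0],[0,0,-102,0],[0,0,-102,0],[0,0,-102,0]]' -0.36;python3 -m jog '[[0,0,0,0],[0,0,0,0],[0,0,0,0],[0,0,0,0],[0,0,0,0],[0,0,0,0],[0,0,0,0],[0,0,0,0]]' -1 40
```

```text
time: 39.9
position: [0.4831, -0.0903, 0.2277]
tool_rot: [-0.025, 3.141, 0.001]
ft_force: [-0.0, 0.7, 0.2]
grip_width: 0.32
time: 40.9
position: [0.4838, -0.0904, 0.1263]
tool_rot: [-0.027, 3.14, 0.0]
ft_force: [-0.6, -0.6, 0.1]
grip_width: 0.32
time: 41.9
position: [0.4834, -0.0922, 0.1257]
tool_rot: [-0.025, 3.141, -0.003]
ft_force: [-0.2, -5.5, -0.1]
grip_width: 0.144
```

```bash
python3 -m jog '[[-6,-1,0,0],[-12,-1,0,0],[-18,-1,0,0],[-24,-1,0,0],[-30,-2,0,0],[-36,-2,0,0],[-41,-2,0,0],[-43,-2,0,0]]' - 40;python3 -m jog '[[-1,0,0,0],[-2,0,0,0],[-3,0,0,0],[-4,0,0,0],[-5,0,0,0],[-6,0,0,0],[-7,0,0,0],[-8,0,0,0]]'
```

```text
time: 42.9
position: [0.4401, -0.0928, 0.1257]
tool_rot: [-0.027, 3.141, -0.001]
ft_force: [2.1, -4.5, -1.3]
grip_width: 0.147
time: 43.9
position: [0.4333, -0.0929, 0.1258]
tool_rot: [-0.027, 3.139, -0.001]
ft_force: [5.9, -5.8, -5.3]
grip_width: 0.141
```

```bash
python3 -m jog '[[-1,0,0,0],[-2,0,0,0],[-3,0,0,0],[-4,0,0,0],[-4,0,0,0],[-4,0,0,0],[-4,0,0,0],[-4,0,0,0]]';python3 -m jog '[[5,0,0,0],[5,0,0,0],[5,0,0,0],[5,0,0,0],[5,0,0,0],[5,0,30,0],[5,0,60,0],[5,0,90,0]]' -0.36
```

```text
time: 44.9
position: [0.4334, -0.0929, 0.1258]
tool_rot: [-0.028, 3.13, -0.003]
ft_force: [16.8, -6.1, -13.8]
grip_width: 0.144
time: 45.9
position: [0.433, -0.0923, 0.2165]
tool_rot: [0.027, -3.141, -0.001]
ft_force: [0.7, -0.5, -0.0]
grip_width: 0.32
```

```bash
python3 -m jog '[[40,1,0,0],[80,1,0,0],[120,1,0,0],[164,1,0,0],[164,1,0,0],[164,1,0,0],[164,1,0,0],[164,1,0,0]]' -0.25; python3 -m jog '[[0,0,-30,0],[0,0,-60,0],[0,0,-90,0],[0,0,-102,0],[0,0,-102,0],[0,0,-102,0],[0,0,-102,0],[0,0,-102,0]]' -0.25;python3 -m jog '[[0,0,0,0],[0,0,0,0],[0,0,0,0],[0,0,0,0],[0,0,0,0],[0,0,0,0],[0,0,0,0],[0,0,0,0]]' -1 35
```

```text
time: 46.9
position: [0.5967, -0.0915, 0.2163]
tool_rot: [-0.026, 3.14, 0.001]
ft_force: [-0.1, -0.6, 0.4]
grip_width: 0.374
time: 47.9
position: [0.5978, -0.0914, 0.1144]
tool_rot: [-0.027, 3.14, 0.0]
ft_force: [-0.2, 0.4, 0.3]
grip_width: 0.37
time: 48.9
position: [0.5973, -0.0911, 0.1136]
tool_rot: [0.027, -3.141, -0.001]
ft_force: [-0.4, 0.9, 0.4]
grip_width: 0.18
```

Gripped. Pull out 100 mm along −y, gently.

```bash
python3 -m jog '[[0,-5,0,0],[0,-12,0,0],[0,-19,0,0],[0,-26,0,0],[0,-33,0,0],[1,-40,0,0],[1,-47,0,0],[1,-52,0,0]]';python3 -m jog '[[0,-5,0,0],[0,-11,0,0],[0,-17,0,0],[1,-23,0,0],[1,-29,0,0],[1,-34,0,0],[1,-39,0,0],[1,-42,0,0]]';python3 -m jog '[[0,-1,0,0],[0,-2,0,0],[0,-3,0,0],[0,-4,0,0],[0,-5,0,0],[0,-6,0,0],[0,-7,0,0],[0,-8,0,0]]'
```

```text
time: 49.9
position: [0.598, -0.1441, 0.1136]
tool_rot: [0.026, -3.141, 0.0]
ft_force: [-0.7, 3.0, 1.0]
grip_width: 0.178
time: 50.9
position: [0.5987, -0.1861, 0.1136]
tool_rot: [0.026, -3.141, 0.0]
ft_force: [-5.7, 2.8, 4.4]
grip_width: 0.183
time: 51.9
position: [0.5987, -0.1905, 0.1135]
tool_rot: [0.029, -3.14, -0.006]
ft_force: [-6.1, 8.1, 6.6]
grip_width: 0.182
```

```bash
python3 -m jog '[[0,-1,0,0],[0,-2,0,0],[0,-3,0,0],[0,-4,0,0],[0,-4,0,0],[0,-4,0,0],[0,-4,0,0],[0,-4,0,0]]';python3 -m jog '[[0,6,0,0],[0,6,0,0],[0,6,0,0],[0,6,0,0],[0,6,0,0],[0,6,30,0],[0,6,70,0],[0,6,110,0]]' -0.2;python3 -m jog '[[0,-40,30,0],[0,-90,30,0],[0,-140,30,0],[0,-160,30,0],[0,-160,30,0],[0,-160,30,0],[0,-160,30,0],[0,-160,30,0]]'; python3 - <<'E'
from h import *
grab('scene','s12.png');d,s=grab('top','t12.png')
b=cv2.imread('pics/s12.png')[120:320,110:390]; a=cv2.imread('pics/t12.png')[90:260,100:340]
cv2.imwrite('pics/c12.png',np.vstack([cv2.resize(a,(424,300)),cv2.resize(b,(424,300))]))
E
```

```text
time: 52.9
position: [0.5987, -0.1904, 0.1135]
tool_rot: [0.033, -3.138, -0.014]
ft_force: [-8.9, 12.7, 8.4]
grip_width: 0.181
time: 53.9
position: [0.5992, -0.1915, 0.2246]
tool_rot: [0.027, -3.141, 0.0]
ft_force: [-0.5, -0.7, -0.5]
grip_width: 0.399
time: 54.9
position: [0.5999, -0.3499, 0.2538]
tool_rot: [-0.03, 3.141, 0.001]
ft_force: [0.4, 0.3, 0.0]
grip_width: 0.402
```

View pics/c12.png

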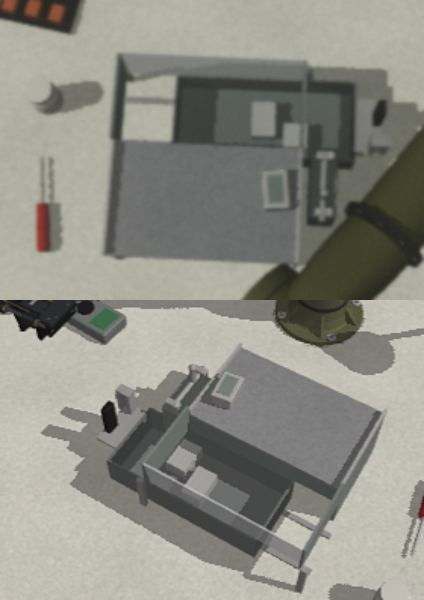

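```bash
python3 -c "
from bench import *
print(close_job())"
```

```text
the job is handed in; nothing more can be done
None
```

The job is done and handed in at about 55 s of the 210 s allowed. Only two heat sinks were on the shelf, and both were pushed off the edge into the bolted bin.

- **Bin and bolt:** The bin was docked against its stop before bolting. The bolt then went home against its stop, and a second push confirmed it. Afterwards the bolt was drawn fully back, 50 mm to a hard stop, and the bin pulled out 99.8 mm to its stop.
- **Last pictures:** Both heat sinks are in the drawn-out bin, and one has slid to a different spot inside it. The housing still stands on the shelf, and the screwdriver, jar and meter look untouched.

These checks went wrong or disagreed:

- **Fingertip height:** The fingertips act about 32 mm higher than the reported tool position. Because of this, one push on the handle and the first two grips on the knob touched nothing, until I lowered the tool.
- **Joint 2 range:** Joint 2 read -0.301 once, against a limit of -0.3, while I moved in behind the second heat sink. I can't tell whether that counts as passing its range.
- **Housing angle:** In the pictures the housing sits slightly askew. I never pushed it and did not measure whether it turned.

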